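# Set up the date coder for a tea tin

## Robot

A 6-joint arm with a two-finger parallel gripper is mounted at the origin on the work surface. World frame = base frame: x ahead of the robot, y to its left, z up, the work surface at z = 0. Lengths are in m, angles in rad, forces in N, time in s.
With the tool pointing down it reaches from about 0.425 to 0.95 m from the base axis. Payload 3.5 kg.
Tool frame: the origin (TCP) lies on the centre line of the jaws, within the pads' length; the fingertips stand 25 mm ahead of it and the grasp point (between the pads) lies 6 mm ahead of it (ctrl.finger_overhang is the distance from the TCP to the fingertips, in m); z points along the fingers, y is the line along which they close (so a half turn about z gives the same grasp; the last joint's range is limited). The gripper opens to 85 mm and grips with 20 to 120 N. Pads are 22 mm wide; open, the fingers measure 114 mm over their backs; the gripper's body (76 mm by 85 mm) begins 54 mm behind the grasp point. The pads swing forward as they close: fully open they stand 13 mm farther back than shut.
Start: joints at [1.176, 0.286, 1.577, -0, 1.279, -0.15], TCP at [0.164, 0.655, 0.256] pointing down, gripper open.
Joint ranges: [-2.77, 2.77], [-0.9, 2.22], [0.21, 2.48], [-1.53, 4.67], [0.24, 2.81], [-2.84, 2.84]. Speed limits (rad/s): [2.79, 2.79, 3.14, 3.14, 3.14, 3.14].

## Interface

Orientations are given as a unit quaternion [x, y, z, w].
In Python, from plant import get_state, imaging, job, ctrl gives the robot as it stands.
- The arm moves only by the tool jog_arm, never from a script. Its argument "increments" is a list of rows, each an object of numbers: "dx", "dy", "dz": the shift along the world's x, y, z each as a share of 12 cm, from -1 to 1; "ax", "ay", "az": the turn, a rotation vector about the world's x, y, z each as a share of pi/2 rad, from -1 to 1; "gripper": the gripper command: -1 is shut, 1 is fully open, values between are in proportion. A call has 1 to 10 rows; each row is the pose to reach, as a shift and turn from the pose commanded when the call began; what a row does not reach only later rows make up. A row lasts 1/10 s, in which the tool goes at most 50 mm and 8.59 degrees, less where a joint would pass 70% of its speed; a pose out of reach is approached as far as the arm can. A call with a number of a shift or a turn outside -1 to 1 is refused whole. A call with a gripper value outside its range is refused whole. The fingers move at their own pace and stop on an object; "force" is the grip in N (left out, the last holds). Time passes only in rows, so rows that repeat a pose let the fingers close. It gives the time, the measured TCP pose, the force, the opening and the grip force at its end, in the units of the state.
- get_state(): the state, without advancing time (a new reading comes with each control period).
- imaging.read_camera(name): name is "scene" or "side" or "wrist"; returns a dict with "frame" (480x640x3 uint8, blue, green, red), "depth" (480x640 float32, m along the optical axis (not along the pixel's ray), 0 where there is no reading), "camera_matrix" (3x3 intrinsics, pixels), "extrinsics" (4x4, takes a point from camera to world coordinates); the wrist camera has in their place "mount" (4x4, takes a point from camera to tool coordinates, whose origin is the TCP and whose axes are the flange's). Camera axes: x right, y up, looking along -z (the intrinsics and any distortion apply to the point x, -y, -z); pixel columns grow to the right and rows downward; lengths in m; the calibration is good to about 2 mm. A picture is of the moment at which its call begins: read the wrist's pose just before it.
- job.sign_off(): hands the job in; it is judged then, once.
The state is a dict: "time": time; "qpos": joint angles; "dq": joint speeds; "joint_efforts": joint torques, N m; "eef_pos": TCP position; "tcp_rot": TCP orientation; "contact_force": force on the tool from outside, world axes, zero at the start; "wrist_torque": the same for the moment, N m; "opening": opening from 0.0 (shut) to 1.0 (fully open); "finger_force": force on a finger pad.
Only numpy, scipy, OpenCV 4.12 (cv2) and the standard library are available. Lean on these libraries where they do the work, as an engineer would, in place of code of your own. Each camera call takes 0.05 s, during which the arm holds its last target. There are 200 camera calls.

## Task

Get the date coder ready for the tea tin with the gold lid. First, with the tin still in the rack, turn the coder's dial so that its white pointer points at the red mark; then stand the gold-lidded tin upright in the middle of the coder's round pad, turned so that its white code panel squarely faces the orange stripe on the print nozzle. Leave the dial at the mark, and do not disturb the green-lidded tin, the cartons, the silver packs or the tape.

Things in the scene. Friction and masses are not known exactly. Their poses are not given: they have to be found in the camera images.
- coder: Fixed date coder on a grey base plate 180 (x) x 240 (y) x 20 high, on the left or right, turned up to 17 degrees. Origin: on the table, 10 mm to +x of the plate's centre. Its own +x runs from the round pad to the print head, roughly away from the robot. In its frame, mm: pad centre (-30, 55); grey dial box 96 x 96 at (-30, -68), top at z 60; black box 40 x 70 at (50, -65), top at z 70.
- pad (a point): Centre of the top of the coder's black round pad (80 across, flat, no rim, 28 above the table; thin white circle of 34 radius on it). Its axes are the coder's.
- nozzle_mark (a point): Middle of the orange stripe on the flat face of the dark nozzle (36 wide, 55 to 135 above the table), 45 mm to coder +x of the pad's centre: the mark the white panel must face. A centred tin leaves a 14 mm gap to it, too narrow for a finger. Blue column behind the nozzle: 80 wide, top at 150. The stripe goes on over the head's top.
- dial (a joint): Dial angle, rad, growing counter-clockwise seen from above; at 0 the pointer lies along the coder's +x. Turns from -0.3 to 2.2; friction about 0.05 N m, stays where it is left. It starts between 0 and 0.4 and the mark is 0.4 to 1.5 counter-clockwise of it.
- dial_axis (a point): On the dial's vertical axis, at mid height of its grip (85 above the table). The dial: a black skirt 56 across, z 63 to 71, with an upright grip bar 56 long, 14 thick, z 71 to 99. Its x axis runs along the bar to the pointer end (white line on top, white tip).
- pointer (a point): Point of the dial's pointer line, 38 mm out from the dial's axis, over the white ring.
- mark_ring: Fixed white ring round the dial, 90 across, 3 thick, underside 60 above the table; origin on the dial's axis; its +x points from the axis to the red mark.
- mark (a point): Middle of the red mark (12 wide) on the white ring, 38 mm out from the dial's axis.
- rack: Fixed aluminium rack of two lanes open at both ends and on top: floor 5 thick, three walls 6 thick, 90 long, tops 100 above the table, running along its own x at y = -86, 0 and 86 mm, so each lane is 80 wide. Origin: under the centre. Turned by up to 17 degrees, left or right of the coder. The tins stand in the lanes, at y = +-43.
- tin: Black tea tin with a gold lid, upright cylinder 62 across, 120 high, 0.15 to 0.3 kg, standing in either lane. Origin: centre of its underside; its own +x points from its axis to the middle of its white code panel. A white stripe on the lid runs from the centre to the rim on the panel's side. Any yaw at the start.
- tin_panel (a point): Middle of the tin's white code panel (28 wide, 70 high), on its side, 55 above its underside, 31 from its axis.
- green_tin: the same tin with a green lid (origin: centre of its underside). A bystander standing in the other lane.
- carton_mid: black and gold carton standing between the coder and the rack, 110 x 60 x 120 high. Bystander; origin: centre of its underside.
- carton_l: black carton lying at the back left, 70 x 150 x 60 high. Bystander; origin: centre of its underside.
- carton_r: black carton lying at the back right, 70 x 150 x 60 high. Bystander; origin: centre of its underside.
- pack_l: hard silver vacuum brick with a green patch, 140 x 80 x 45 high, outer left. Bystander; origin: centre of its underside.
- pack_r: hard silver vacuum brick with a green patch, 140 x 80 x 45 high, outer right. Bystander; origin: centre of its underside.
- tape: clear ring of packing tape lying flat, 90 across, 30 high, near the robot. Bystander; origin: centre of its underside.
Not all that is in view belongs to the job. Leave any blue look-alike of the tin alone. Several things look just like the rack: the one meant starts farthest to the robot's right.

How it is judged:
By the outcome, as a careful person would: the job done as asked, in the order asked, and still so for the second after the job is handed in, with the robot touching nothing.
It also fails if it takes over 70 s, if anything falls off the work surface, if the arm or the gripper's body presses on something with over 40 N, if the wrist force passes 120 N, or if a joint passes its speed limit or range.

## Working session

There is one attempt and no reset: what is moved stays moved. The work goes in short steps, Python scripts to look and compute and a tool call to move; the robot and the scene stay as the last step left them, time stands still between calls to the robot, and variables do not carry over. Pictures are saved under pics/ and viewed, at most 10 in all, crops included, and the job is handed in when it is done.

Besides the shell and the picture viewer there is one more tool, called after ">>>" as name(argument=value, ...) on one line, values as JSON. jog_arm: Moves the arm, as the interface text tells. Shift numbers are shares of 12 cm and turn numbers shares of pi/2 rad, none past 1 either way. Its arguments: {"type":"object","properties":{"increments":{"type":"array"},"force":{"type":"number"}},"required":["increments"]}

```bash
mkdir -p pics; ls
cat > h.py <<'E'
import numpy as np, cv2
from plant import get_state, imaging, job, ctrl
from scipy.spatial.transform import Rotation as R
def cam(name):
    s=get_state(); d=imaging.read_camera(name)
    if name=="wrist":
        T=np.eye(4);T[:3,:3]=R.from_quat(s["tcp_rot"]).as_matrix();T[:3,3]=s["eef_pos"]
        d["extrinsics"]=T@d["mount"]
    return d
def rays(d,uv):
    K=d["camera_matrix"];uv=np.atleast_2d(uv).astype(float)
    c=np.c_[(uv[:,0]-K[0,2])/K[0,0],-(uv[:,1]-K[1,2])/K[1,1],-np.ones(len(uv))]
    E=d["extrinsics"];return E[:3,3],c@E[:3,:3].T
def onz(d,uv,z):
    o,r=rays(d,uv);return o+r*((z-o[2])/r[:,2])[:,None]
def cloud(d):
    v,u=np.mgrid[:480,:640];o,r=rays(d,np.c_[u.ravel(),v.ravel()])
    return (o+r*d["depth"].ravel()[:,None]).reshape(480,640,3)
E
python3 - <<'E'
from h import *
import pickle
for n in ("scene","side"):
    d=cam(n);cv2.imwrite(f"pics/{n}0.png",d["frame"]);pickle.dump(d,open(n+"0.pkl","wb"))
    print(n,d.keys(),d["extrinsics"].round(3).tolist(),d["camera_matrix"].round(1).tolist())
print(get_state(),ctrl.finger_overhang)
E
```

```text
pics
scene dict_keys(['frame', 'depth', 'camera_matrix', 'extrinsics']) [[0.452, -0.772, 0.447, 1.222], [0.892, 0.386, -0.236, -0.364], [0.009, 0.505, 0.863, 1.41], [0.0, 0.0, 0.0, 1.0]] [[501.5, 0.0, 322.2], [0.0, 501.5, 237.8], [0.0, 0.0, 1.0]]
side dict_keys(['frame', 'depth', 'camera_matrix', 'extrinsics']) [[-0.997, 0.06, -0.046, 0.456], [-0.071, -0.544, 0.836, 0.939], [0.025, 0.837, 0.546, 0.713], [0.0, 0.0, 0.0, 1.0]] [[479.6, 0.0, 314.9], [0.0, 479.6, 240.2], [0.0, 0.0, 1.0]]
{'time': 0.1, 'qpos': array([ 1.17600021e+00,  2.87138660e-01,  1.57803378e+00,  6.06875269e-06,
        1.27858476e+00, -1.49984691e-01]), 'dq': array([ 0.00105986, -0.00275367, -0.00146368,  0.00089276,  0.00098463,
        0.00115623]), 'joint_efforts': array([ 1.41221120e-03, -4.07294905e+01, -2.93700171e+01, -1.24555654e-04,
        3.42780091e-03,  7.99931513e-06]), 'eef_pos': array([0.16335291, 0.6543817 , 0.25504264]), 'tcp_rot': array([ 1.22101071e-01,  9.92517081e-01, -1.04159018e-03, -2.93966863e-04]), 'contact_force': array([ 0.00685459, -0.33229842,  0.18076725]), 'wrist_torque': array([0.00134125, 0.02493376, 0.02361973]), 'finger_force': 0.0, 'opening': 1.006378404318367} 0.025
```

View pics/scene0.png

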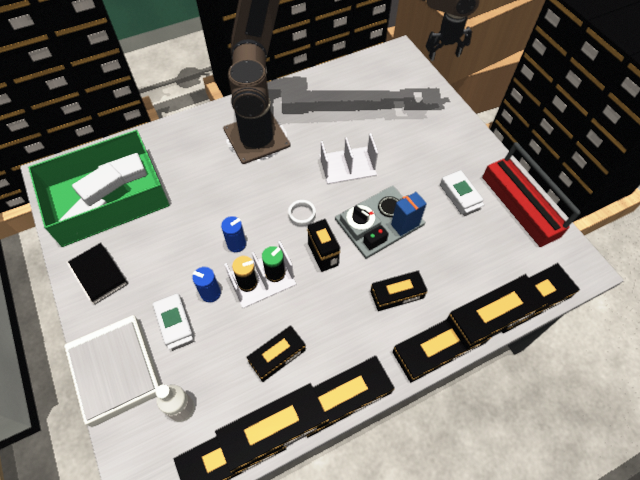

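View pics/side0.png

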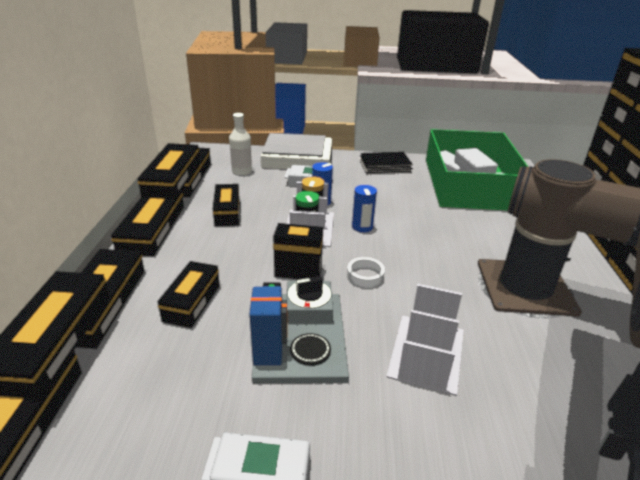

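The scene view shows the coder at about (380,220), its dial at (362,217), red mark near (370,212) and pad at (390,206). The tin rack is at about (260,275), with the gold lid at (243,266), the green lid at (273,257) and blue look-alikes at (234,233) and (205,284). The empty rack at (348,160) is a decoy.

Run:
```python
from h import *
import pickle
for n,boxes in (("scene",((330,170,440,260),(180,205,310,310))),("side",((240,270,360,390),(270,150,390,250)))):
    d=pickle.load(open(n+"0.pkl","rb"));f=d["frame"];hsv=cv2.cvtColor(f,cv2.COLOR_BGR2HSV);P=cloud(d);z=P[...,2]
    def rep(nm,m,hz=None):
        k,l,st,c=cv2.connectedComponentsWithStats(m.astype(np.uint8))
        for i in range(1,k):
            if st[i,4]>(6 if nm=="red" else 15): print(n,nm,st[i,4],c[i].round(1),"xyz",np.median(P[l==i],0).round(3), "ray",onz(d,c[i],hz)[0].round(3) if hz else "")
    H,S,V=hsv[...,0],hsv[...,1],hsv[...,2]
    near=(P[...,0]>.3)&(P[...,0]<.95)&(abs(P[...,1])<.5)
    rep("gold",near&(H>12)&(H<32)&(S>110)&(V>110)&(z>.105)&(z<.135),.12)
    rep("green",near&(H>40)&(H<85)&(S>110)&(z>.105)&(z<.135),.12)
    rep("red",near&((H<8)|(H>172))&(S>110)&(V>90)&(z>.04)&(z<.08),.063)
    rep("ring",near&(S<60)&(V>150)&(z>.052)&(z<.075),.063)
    rep("orange",near&(H>3)&(H<15)&(S>120)&(V>110)&(z>.1)&(z<.17),.15)
    rep("blue",near&(H>100)&(H<130)&(S>120)&(z>.14)&(z<.16),.15)
    rep("bluetin",near&(H>100)&(H<130)&(S>120)&(z>.11)&(z<.13),.12)
    big=[cv2.resize(f[b[1]:b[3],b[0]:b[2]],(390,480),interpolation=cv2.INTER_CUBIC) for b in boxes]
    cv2.imwrite(f"pics/{n}z.png",np.hstack(big))
    # wall tops
    for nm,lo,hi,q in (("walltop",.092,.105,(P[...,1]<0)),("carton/nz",.108,.128,(P[...,1]<.3)),("plate",.015,.024,(P[...,1]<.3))):
        m=near&q&(z>lo)&(z<hi)&((S<60) if nm=="walltop" else True);rep(nm,m)
```

```text
scene gold 149 [323.  235.4] xyz [ 0.548 -0.006  0.121] ray [ 0.548 -0.005  0.12 ]
scene gold 272 [241.9 266.1] xyz [ 0.539 -0.262  0.125] ray [ 0.535 -0.261  0.12 ]
scene green 305 [271.9 257.3] xyz [ 0.552 -0.174  0.125] ray [ 0.548 -0.172  0.12 ]
scene red 10 [370.9 212.9] xyz [0.515 0.184 0.064] ray [0.512 0.186 0.063]
scene red 15 [379.9 230.5] xyz [0.587 0.174 0.072] ray [0.583 0.178 0.063]
scene ring 84 [364.7 206.2] xyz [0.48  0.183 0.062] ray [0.481 0.181 0.063]
scene ring 389 [359.5 221. ] xyz [0.532 0.129 0.062] ray [0.523 0.138 0.063]
scene orange 43 [410.9 201.9] xyz [0.577 0.28  0.15 ] ray [0.578 0.279 0.15 ]
scene blue 138 [417.5 200.1] xyz [0.582 0.301 0.15 ] ray [0.581 0.301 0.15 ]
scene blue 186 [405.4 206.7] xyz [0.585 0.255 0.15 ] ray [0.586 0.255 0.15 ]
scene bluetin 97 [407.3 214.1] xyz [0.604 0.247 0.12 ] ray [0.596 0.26  0.12 ]
scene bluetin 245 [230.8 226. ] xyz [ 0.397 -0.24   0.12 ] ray [ 0.394 -0.239  0.12 ]
scene bluetin 304 [203.9 277.1] xyz [ 0.521 -0.369  0.12 ] ray [ 0.52  -0.371  0.12 ]
scene walltop 64 [285.5 253.5] xyz [ 0.544 -0.128  0.099] ray 
s
[... 2980 characters left out ...]
ate 51 [191.8 186.1] xyz [ 0.92  -0.386  0.019] ray 
side plate 18 [291.6 181.9] xyz [ 0.614 -0.46   0.02 ] ray 
side plate 139 [162.5 232. ] xyz [ 0.92  -0.108  0.02 ] ray 
side plate 71 [225.6 220.4] xyz [ 0.769 -0.195  0.019] ray 
side plate 62 [360.7 225.7] xyz [ 0.394 -0.209  0.02 ] ray 
side plate 80 [366.2 264.6] xyz [ 0.378 -0.03   0.02 ] ray 
side plate 262 [112.2 311.5] xyz [0.92  0.208 0.019] ray 
side plate 127 [295.9 273.4] xyz [0.548 0.027 0.019] ray 
side plate 106 [364.3 280.3] xyz [0.387 0.04  0.019] ray 
side plate 201 [190.9 309.6] xyz [0.748 0.202 0.019] ray 
side plate 24 [283.5 296.5] xyz [0.567 0.117 0.021] ray 
side plate 1574 [321.2 334.3] xyz [0.457 0.223 0.021] ray
```

View pics/scenez.png

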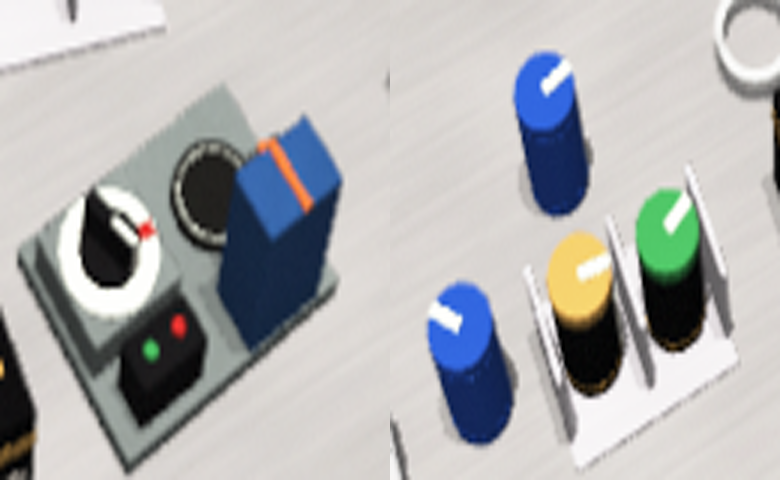

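The zoomed view shows the dial pointer's white tip at about (135,237) in the crop, with the red mark next to it at (148,230). The pad is at (210,190). On the gold lid the stripe points toward the upper right. I'll move over the coder for a wrist look.

>>> jog_arm(increments=[{"dx":0.7,"dy":-0.95,"dz":0.7},{"dx":0.7,"dy":-0.95,"dz":0.7},{"dx":0.7,"dy":-0.95,"dz":0.7},{"dx":0.7,"dy":-0.95,"dz":0.7}])

```text
$.increments[0]: bad value
```

>>> jog_arm(increments=[{"dx":0.7,"dy":-0.95},{"dx":0.7,"dy":-0.95},{"dx":0.7,"dy":-0.95},{"dx":0.7,"dy":-0.95}])

```text
$.increments[0]: bad value
```

>>> jog_arm(increments=[{"dx":0.7,"dy":-0.95},{"dx":0.7,"dy":-0.95},{"dx":0.7,"dy":-0.95},{"dx":0.7,"dy":-0.95}])

```text
$.increments[0]: bad value
```

>>> jog_arm(increments=[{"dx":0.7,"dy":-0.95},{"dx":0.7,"dy":-0.95},{"dx":0.7,"dy":-0.95},{"dx":0.7,"dy":-0.95},{"dx":0.7,"dy":-0.95},{"dx":0.7,"dy":-0.95}])

```text
$.increments[0]: bad value
```

Run:
```python
from h import *
import pickle
s=get_state();print(s["eef_pos"],s["tcp_rot"],s["qpos"],s["dq"].round(3))
d=cam("wrist");cv2.imwrite("pics/w1.png",d["frame"]);pickle.dump(d,open("w1.pkl","wb"))
print(d["mount"].round(3).tolist(),d["camera_matrix"].round(1).tolist())
```

```text
[0.16335291 0.6543817  0.25504264] [ 1.22101071e-01  9.92517081e-01 -1.04159018e-03 -2.93966863e-04] [ 1.17600021e+00  2.87138660e-01  1.57803378e+00  6.06875269e-06
  1.27858476e+00 -1.49984691e-01] [ 0.001 -0.003 -0.001  0.001  0.001  0.001]
[[0.0, 0.957, 0.289, 0.075], [1.0, -0.0, -0.0, -0.0], [-0.0, 0.289, -0.957, -0.117], [0.0, 0.0, 0.0, 1.0]] [[413.8, 0.0, 317.1], [0.0, 413.8, 240.1], [0.0, 0.0, 1.0]]
```

View pics/w1.png

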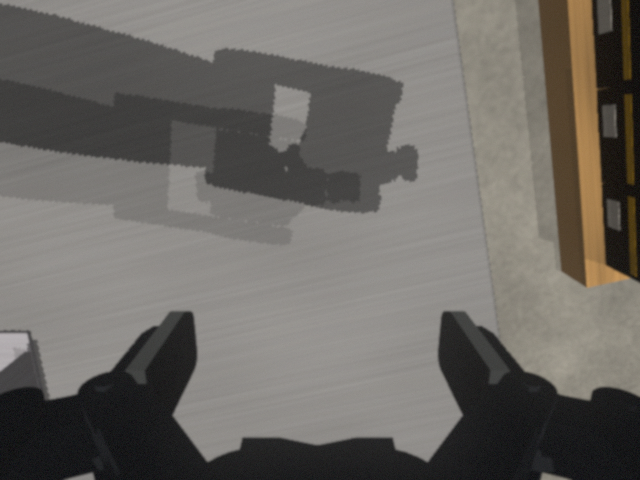

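The moves were refused because each row needs all seven numbers, so this picture only shows bare table and the fingers at the bottom. I'll try again.

>>> jog_arm(increments=[{"dx":0.7,"dy":-0.95,"dz":0.7,"ax":0,"ay":0,"az":0,"gripper":1},{"dx":0.7,"dy":-0.95,"dz":0.7,"ax":0,"ay":0,"az":0,"gripper":1},{"dx":0.7,"dy":-0.95,"dz":0.7,"ax":0,"ay":0,"az":0,"gripper":1},{"dx":0.7,"dy":-0.95,"dz":0.7,"ax":0,"ay":0,"az":0,"gripper":1}])

```text
time: 0.55
eef_pos: [0.2499, 0.5394, 0.344]
tcp_rot: [0.124, 0.992, 0.002, 0.002]
contact_force: [0.9, 0.7, -0.2]
opening: 0.996
finger_force: 0.0
```

>>> jog_arm(increments=[{"dx":0.7,"dy":-0.95,"dz":0,"ax":0,"ay":0,"az":0,"gripper":1},{"dx":0.7,"dy":-0.95,"dz":0,"ax":0,"ay":0,"az":0,"gripper":1},{"dx":0.7,"dy":-0.95,"dz":0,"ax":0,"ay":0,"az":0,"gripper":1},{"dx":0.7,"dy":-0.95,"dz":0,"ax":0,"ay":0,"az":0,"gripper":1}])

```text
time: 0.95
eef_pos: [0.3336, 0.424, 0.3394]
tcp_rot: [0.125, 0.992, -0.001, -0.0]
contact_force: [-0.5, -0.5, 0.3]
opening: 1.0
finger_force: 0.0
```

>>> jog_arm(increments=[{"dx":0.7,"dy":-0.95,"dz":0,"ax":0,"ay":0,"az":0,"gripper":1},{"dx":0.7,"dy":-0.95,"dz":0,"ax":0,"ay":0,"az":0,"gripper":1},{"dx":0.7,"dy":-0.95,"dz":0,"ax":0,"ay":0,"az":0,"gripper":1},{"dx":0.7,"dy":-0.95,"dz":0,"ax":0,"ay":0,"az":0,"gripper":1}])

```text
time: 1.35
eef_pos: [0.4174, 0.3106, 0.3395]
tcp_rot: [0.125, 0.992, -0.001, -0.0]
contact_force: [-0.6, 1.0, 0.3]
opening: 0.997
finger_force: 0.0
```

>>> jog_arm(increments=[{"dx":0.0,"dy":-0.95,"dz":0,"ax":0,"ay":0,"az":0,"gripper":1},{"dx":0.0,"dy":-0.95,"dz":0,"ax":0,"ay":0,"az":0,"gripper":1},{"dx":0.0,"dy":-0.95,"dz":0,"ax":0,"ay":0,"az":0,"gripper":1},{"dx":0.0,"dy":-0.95,"dz":0,"ax":0,"ay":0,"az":0,"gripper":1},{"dx":0.0,"dy":-0.95,"dz":0,"ax":0,"ay":0,"az":0,"gripper":1}])

```text
time: 1.85
eef_pos: [0.4152, 0.2, 0.3401]
tcp_rot: [0.122, 0.993, 0.0, -0.0]
contact_force: [-0.3, -0.5, -0.2]
opening: 1.007
finger_force: 0.0
```

Run:
```python
from h import *
import pickle
d=cam("wrist");cv2.imwrite("pics/w2.png",d["frame"]);pickle.dump(d,open("w2.pkl","wb"))
print(onz(d,[(320,240),(320,300),(200,240)],.06).round(3))
```

```text
[[0.459 0.192 0.06 ]
 [0.523 0.176 0.06 ]
 [0.43  0.076 0.06 ]]
```

View pics/w2.png

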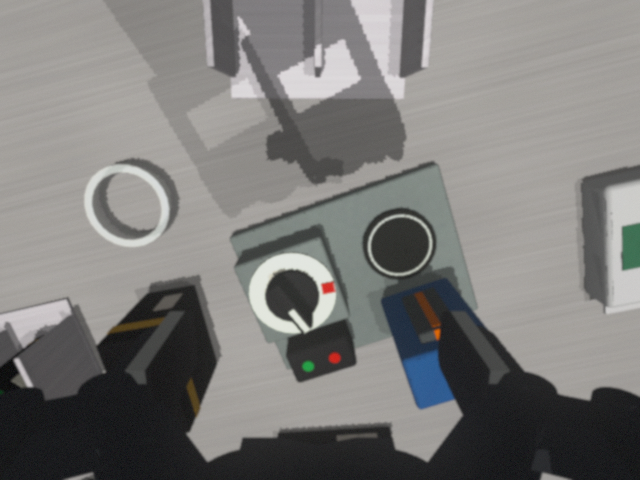

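The wrist view shows the ring centred at about (292,293), the red mark at (328,287), the pointer's white tip near (300,320), the pad at (399,245), and the orange stripe at (430,310).

```bash
cat > m.py <<'E'
from h import *
import pickle,sys
def circ(p):
    A=np.c_[2*p,np.ones(len(p))];s=np.linalg.lstsq(A,(p**2).sum(1),rcond=None)[0]
    return s[:2],np.sqrt(s[2]+s[0]**2+s[1]**2)
def hull(d,m,z):
    c=max(cv2.findContours(m.astype(np.uint8),cv2.RETR_EXTERNAL,cv2.CHAIN_APPROX_NONE)[0],key=cv2.contourArea)
    return onz(d,cv2.convexHull(c)[:,0],z)[:,:2]
def measure(d,dial=(292,293),pad=(399,245)):
    f=d["frame"];hsv=cv2.cvtColor(f,cv2.COLOR_BGR2HSV);P=cloud(d);H,S,V=hsv[...,0],hsv[...,1],hsv[...,2]
    v,u=np.mgrid[:480,:640];o={}
    q=np.hypot(u-dial[0],v-dial[1])<75;z=P[...,2]
    red=q&((H<8)|(H>172))&(S>120)&(z<.068)&(z>.055)
    ring=q&(((S<50)&(V>140)&(z>.056)&(z<.068))|red)
    c,r=circ(hull(d,ring,.063));o["dial"]=c;print("dial",c.round(4),"r",r.round(4),"(.045)")
    rc=onz(d,[u[red].mean(),v[red].mean()],.063)[0,:2];o["mark"]=rc-c;print("mark",rc.round(4),"out",np.hypot(*(rc-c)).round(4),"ang",np.degrees(np.arctan2(*(rc-c)[::-1])).round(1))
    top=q&(z>.09)&(z<.105)
    if top.sum()>20:
        p=P[top][:,:2];pt=P[top&(S<60)&(V>140)]
        print("bar top n",top.sum(),"mean",p.mean(0).round(4),"white n",len(pt),pt.mean(0).round(4))
        w=top&(S<60)&(V>140);w=onz(d,np.c_[u[w],v[w]],.099)[:,:2]
        e=cv2.fitLine(w.astype(np.float32),cv2.DIST_L2,0,.001,.001).ravel();print("white line ang",np.degrees(np.arctan2(e[1],e[0])).round(1),"to centre",np.degrees(np.arctan2(*(w.mean(0)-c)[::-1])).round(1),"far",np.hypot(*(w-c).T).max().round(4))
        e=cv2.fitLine(p.astype(np.float32),cv2.DIST_L2,0,.001,.001).ravel();print("bar ang",np.degrees(np.arctan2(e[1],e[0])).round(1))
    if pad:
        q=np.hypot(u-pad[0],v-pad[1])<45
        w=q&(S<60)&(V>150)&(z>.02)&(z<.035)
        c2,r2=circ(onz(d,np.c_[u[w],v[w]],.028)[:,:2]);print("pad",c2.round(4),"r",r2.round(4),"(.034)")
        dd=c2-c;print("pad-dial",np.hypot(*dd).round(4),"(.123) coder yaw",np.degrees(np.arctan2(-dd[0],dd[1])).round(2))
    pl=(z>.016)&(z<.024)&(S>10)&(P[...,0]<.62)&(P[...,0]>.35)&(abs(P[...,1]-.2)<.2)
    h=hull(d,pl,.02);(cx,cy),(a,b),an=cv2.minAreaRect(h.astype(np.float32));print("plate",cx,cy,a,b,an)
    return o
if __name__=="__main__":
    measure(pickle.load(open("w2.pkl","rb")))
E
python3 m.py
```

```text
dial [0.5045 0.153 ] r 0.0489 (.045)
mark [0.51   0.1879] out 0.0354 ang 81.2
bar top n 910 mean [0.5069 0.1513] white n 199 [0.5223 0.1559 0.099 ]
white line ang 24.5 to centre 9.5 far 0.0311
bar ang 22.5
pad [0.4956 0.2725] r 0.0334 (.034)
pad-dial 0.1199 (.123) coder yaw 4.28
plate 0.520092248916626 0.22008368372917175 0.17844738066196442 0.23741918802261353 5.90053129196167
```

>>> jog_arm(increments=[{"dx":0.77,"dy":-0.41,"dz":0,"ax":0,"ay":0,"az":-0.09,"gripper":1},{"dx":0.77,"dy":-0.41,"dz":0,"ax":0,"ay":0,"az":-0.18,"gripper":1},{"dx":0.77,"dy":-0.41,"dz":0,"ax":0,"ay":0,"az":-0.27,"gripper":1},{"dx":0.77,"dy":-0.41,"dz":0,"ax":0,"ay":0,"az":-0.36,"gripper":1},{"dx":0.77,"dy":-0.41,"dz":0,"ax":0,"ay":0,"az":-0.45,"gripper":1},{"dx":0.77,"dy":-0.41,"dz":0,"ax":0,"ay":0,"az":-0.54,"gripper":1},{"dx":0.77,"dy":-0.41,"dz":0,"ax":0,"ay":0,"az":-0.63,"gripper":1},{"dx":0.77,"dy":-0.41,"dz":0,"ax":0,"ay":0,"az":-0.72,"gripper":1},{"dx":0.77,"dy":-0.41,"dz":0,"ax":0,"ay":0,"az":-0.8,"gripper":1},{"dx":0.77,"dy":-0.41,"dz":0,"ax":0,"ay":0,"az":-0.8,"gripper":1}])

```text
time: 2.9
eef_pos: [0.5079, 0.1514, 0.3399]
tcp_rot: [0.681, 0.732, -0.0, -0.0]
contact_force: [-0.0, -0.5, -0.7]
opening: 1.001
finger_force: 0.0
```

>>> jog_arm(increments=[{"dx":0,"dy":0,"dz":-0.83,"ax":0,"ay":0,"az":-0.09,"gripper":1},{"dx":0,"dy":0,"dz":-0.83,"ax":0,"ay":0,"az":-0.18,"gripper":1},{"dx":0,"dy":0,"dz":-0.83,"ax":0,"ay":0,"az":-0.27,"gripper":1},{"dx":0,"dy":0,"dz":-0.83,"ax":0,"ay":0,"az":-0.36,"gripper":1},{"dx":0,"dy":0,"dz":-0.83,"ax":0,"ay":0,"az":-0.45,"gripper":1},{"dx":0,"dy":0,"dz":-0.83,"ax":0,"ay":0,"az":-0.54,"gripper":1},{"dx":0,"dy":0,"dz":-0.83,"ax":0,"ay":0,"az":-0.63,"gripper":1},{"dx":0,"dy":0,"dz":-0.83,"ax":0,"ay":0,"az":-0.72,"gripper":1},{"dx":0,"dy":0,"dz":-0.83,"ax":0,"ay":0,"az":-0.78,"gripper":1},{"dx":0,"dy":0,"dz":-0.83,"ax":0,"ay":0,"az":-0.78,"gripper":1}])

```text
time: 3.9
eef_pos: [0.5079, 0.1507, 0.2405]
tcp_rot: [0.978, 0.208, -0.0, -0.0]
contact_force: [-0.4, -1.0, 0.1]
opening: 1.0
finger_force: 0.0
```

Run:
```python
from h import *
import pickle
s=get_state();print(s["eef_pos"],s["tcp_rot"],s["qpos"].round(3))
d=cam("wrist");cv2.imwrite("pics/w3.png",d["frame"]);pickle.dump(d,open("w3.pkl","wb"))
```

```text
[0.50791863 0.15073011 0.24049498] [ 9.78137908e-01  2.07957144e-01 -1.72295910e-04 -1.72949927e-04] [ 0.097 -0.021  1.947  0.     1.216  1.248]
```

View pics/w3.png

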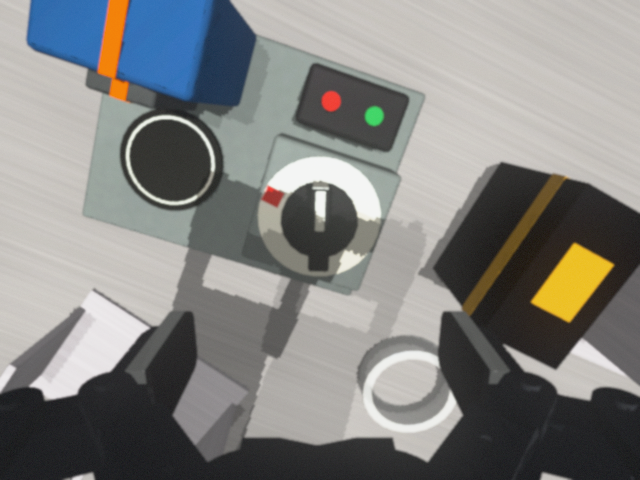

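The close view shows the ring centred at about (319,217), the mark at (273,196), the pointer line from (320,188) to (319,230), and the pad at (171,158). The bar lies almost squarely between the fingers.

Run:
```python
from m import *
d=pickle.load(open("w3.pkl","rb"));f=d["frame"];hsv=cv2.cvtColor(f,cv2.COLOR_BGR2HSV);P=cloud(d);H,S,V=[hsv[...,i].astype(int) for i in range(3)]
v,u=np.mgrid[:480,:640]
print("box S,V",hsv[280,345],hsv[150,290],"ring",hsv[250,290],hsv[170,350],hsv[205,275],P[280,345],P[170,350])
q=np.hypot(u-319,v-217)<70;z=P[...,2]
red=q&((H<8)|(H>172))&(S>120)
sel=q&(z>.0615)&(z<.066)
c0,r0=circ(hull(d,sel,.063));print("ring by depth",c0,r0,sel.sum())
sel=q&(S<45)&(V>170)&(z<.068)&(z>.055)|red
h=hull(d,sel,.063);c,r=circ(h)
for _ in range(3):
    e=np.hypot(*(h-c).T)-r;h=h[abs(e)<.0015];c,r=circ(h)
print("ring lit",c,r,len(h))
rc=onz(d,[u[red].mean(),v[red].mean()],.063)[0,:2];print("mark",rc)
top=q&(z>.094)&(z<.104);p=onz(d,np.c_[u[top],v[top]],.099)[:,:2].astype(np.float32);print("bar rect",cv2.minAreaRect(p),len(p))
w=top&(S<60)&(V>150);w=onz(d,np.c_[u[w],v[w]],.099)[:,:2].astype(np.float32);print("white rect",cv2.minAreaRect(w),len(w))
qp=(np.hypot(u-171,v-158)<60)&(S<60)&(V>150)&(z>.022)&(z<.034)
cp,rp=circ(onz(d,np.c_[u[qp],v[qp]],.028)[:,:2]);print("pad",cp,rp)
for n,cc in (("depth",c0),("lit",c)):
    m=rc-cc;dd=cp-cc;print(n,"mark r",np.hypot(*m),"ang",np.degrees(np.arctan2(m[1],m[0])),"pad-dial",np.hypot(*dd),"yaw",np.degrees(np.arctan2(-dd[0],dd[1])))
ora=(H>3)&(H<16)&(S>150)&(V>150)&(z>.145)&(z<.156)
e=cv2.fitLine(onz(d,np.c_[u[ora],v[ora]],.15)[:,:2].astype(np.float32),cv2.DIST_L2,0,.001,.001).ravel();print("stripe ang",np.degrees(np.arctan2(e[1],e[0])),e[2:])
pl=(z>.016)&(z<.0245)&(P[...,0]<.64)&(abs(P[...,1]-.2)<.16);print("plate",cv2.minAreaRect(hull(d,pl,.02).astype(np.float32)))
```

```text
box S,V [ 70  17 139] [ 69  14 176] ring [ 25  25 133] [ 60   1 245] [  2 138 153] [0.47128174 0.11137918 0.05900354] [0.54976574 0.14460455 0.06343792]
ring by depth [0.50839909 0.14992102] 0.0446948980367671 5403
ring lit [0.5188898  0.15196979] 0.04227606559488429 9
mark [0.51014892 0.18762769]
bar rect ((0.5095511674880981, 0.1504599004983902), (0.05652086064219475, 0.013834604062139988), 22.363908767700195) 1783
white rect ((0.5252147316932678, 0.15673449635505676), (0.022622207179665565, 0.009415140375494957), 24.012866973876953) 360
pad [0.49570812 0.27236652] 0.03336038148315182
depth mark r 0.03774724162941919 ang 87.34301468448525 pad-dial 0.12310142785772799 yaw 5.917342165613461
lit mark r 0.036713602491755905 ang 103.77341712817133 pad-dial 0.12260817490675861 yaw 10.898588312973514
stripe ang 6.191955 [0.5685925 0.279633 ]
plate ((0.5216764211654663, 0.21908845007419586), (0.1779540628194809, 0.23740145564079285), 5.938413143157959)
```

>>> jog_arm(increments=[{"dx":0,"dy":0,"dz":-0.3,"ax":0,"ay":0,"az":-0.015,"gripper":0.3},{"dx":0,"dy":0,"dz":-0.6,"ax":0,"ay":0,"az":-0.015,"gripper":0.3},{"dx":0,"dy":0,"dz":-0.8,"ax":0,"ay":0,"az":-0.015,"gripper":0.3},{"dx":0,"dy":0,"dz":-0.8,"ax":0,"ay":0,"az":-0.015,"gripper":0.3},{"dx":0,"dy":0,"dz":-0.8,"ax":0,"ay":0,"az":-0.015,"gripper":0.3}], force=25)

```text
time: 4.45
eef_pos: [0.5081, 0.15, 0.1449]
tcp_rot: [0.981, 0.196, -0.0, -0.0]
contact_force: [0.7, 0.2, 0.8]
opening: 0.65
finger_force: 0.0
```

>>> jog_arm(increments=[{"dx":0,"dy":0,"dz":-0.17,"ax":0,"ay":0,"az":0,"gripper":0.3},{"dx":0,"dy":0,"dz":-0.35,"ax":0,"ay":0,"az":0,"gripper":0.3},{"dx":0,"dy":0,"dz":-0.35,"ax":0,"ay":0,"az":0,"gripper":0},{"dx":0,"dy":0,"dz":-0.35,"ax":0,"ay":0,"az":0,"gripper":-1},{"dx":0,"dy":0,"dz":-0.35,"ax":0,"ay":0,"az":0,"gripper":-1},{"dx":0,"dy":0,"dz":-0.35,"ax":0,"ay":0,"az":0,"gripper":-1},{"dx":0,"dy":0,"dz":-0.35,"ax":0,"ay":0,"az":0,"gripper":-1},{"dx":0,"dy":0,"dz":-0.35,"ax":0,"ay":0,"az":0,"gripper":-1}])

```text
time: 5.25
eef_pos: [0.5094, 0.1501, 0.1051]
tcp_rot: [0.981, 0.194, 0.002, -0.0]
contact_force: [-1.6, 1.1, 5.3]
opening: 0.153
finger_force: 28.1
```

>>> jog_arm(increments=[{"dx":0,"dy":0,"dz":0.01,"ax":0,"ay":0,"az":0.08,"gripper":-1},{"dx":0,"dy":0,"dz":0.01,"ax":0,"ay":0,"az":0.16,"gripper":-1},{"dx":0,"dy":0,"dz":0.01,"ax":0,"ay":0,"az":0.24,"gripper":-1},{"dx":0,"dy":0,"dz":0.01,"ax":0,"ay":0,"az":0.32,"gripper":-1},{"dx":0,"dy":0,"dz":0.01,"ax":0,"ay":0,"az":0.4,"gripper":-1},{"dx":0,"dy":0,"dz":0.01,"ax":0,"ay":0,"az":0.48,"gripper":-1},{"dx":0,"dy":0,"dz":0.01,"ax":0,"ay":0,"az":0.56,"gripper":-1},{"dx":0,"dy":0,"dz":0.01,"ax":0,"ay":0,"az":0.64,"gripper":-1},{"dx":0,"dy":0,"dz":0.01,"ax":0,"ay":0,"az":0.72,"gripper":-1},{"dx":0,"dy":0,"dz":0.01,"ax":0,"ay":0,"az":0.72,"gripper":-1}])

```text
time: 6.25
eef_pos: [0.5092, 0.1502, 0.1051]
tcp_rot: [0.724, 0.69, 0.002, 0.001]
contact_force: [1.4, 2.3, 1.2]
opening: 0.158
finger_force: 27.4
```

>>> jog_arm(increments=[{"dx":0,"dy":0,"dz":0,"ax":0,"ay":0,"az":0,"gripper":-1},{"dx":0,"dy":0,"dz":0,"ax":0,"ay":0,"az":0,"gripper":-1},{"dx":0,"dy":0,"dz":0,"ax":0,"ay":0,"az":0,"gripper":0.3},{"dx":0,"dy":0,"dz":0,"ax":0,"ay":0,"az":0,"gripper":0.3},{"dx":0,"dy":0,"dz":0,"ax":0,"ay":0,"az":0,"gripper":0.3},{"dx":0,"dy":0,"dz":0,"ax":0,"ay":0,"az":0,"gripper":0.3}])

```text
time: 6.85
eef_pos: [0.5073, 0.1494, 0.1033]
tcp_rot: [0.724, 0.69, -0.001, -0.0]
contact_force: [0.1, 0.3, 0.2]
opening: 0.647
finger_force: 0.0
```

>>> jog_arm(increments=[{"dx":0,"dy":0,"dz":0.4,"ax":0,"ay":0,"az":0,"gripper":0.3},{"dx":0,"dy":0,"dz":0.8,"ax":0,"ay":0,"az":0,"gripper":1},{"dx":0,"dy":0,"dz":1,"ax":0,"ay":0,"az":0,"gripper":1},{"dx":0,"dy":0,"dz":1,"ax":0,"ay":0,"az":0,"gripper":1},{"dx":0,"dy":0,"dz":1,"ax":0,"ay":0,"az":0,"gripper":1}])

```text
time: 7.35
eef_pos: [0.5078, 0.1495, 0.2238]
tcp_rot: [0.724, 0.69, -0.0, 0.0]
contact_force: [-0.9, -0.7, -0.0]
opening: 1.0
finger_force: 0.0
```

```bash
cat > dialm.py <<'E'
from m import *
def dial(d,cen=(.5085,.150)):
    f=d["frame"];hsv=cv2.cvtColor(f,cv2.COLOR_BGR2HSV);P=cloud(d);H,S,V=[hsv[...,i].astype(int) for i in range(3)]
    v,u=np.mgrid[:480,:640];z=P[...,2];q=np.hypot(P[...,0]-cen[0],P[...,1]-cen[1])<.06
    sel=q&(z>.0615)&(z<.066);c,r=circ(hull(d,sel,.063));print("ring",c.round(4),r.round(4))
    red=q&((H<8)|(H>172))&(S>120)&(z>.055)&(z<.07)
    rc=onz(d,[u[red].mean(),v[red].mean()],.063)[0,:2];m=rc-c;print("mark r",np.hypot(*m),"ang",np.degrees(np.arctan2(m[1],m[0])),red.sum())
    top=q&(z>.094)&(z<.104);p=onz(d,np.c_[u[top],v[top]],.099)[:,:2].astype(np.float32);print("bar rect",cv2.minAreaRect(p),len(p))
    w=top&(S<60)&(V>130);w=onz(d,np.c_[u[w],v[w]],.099)[:,:2].astype(np.float32);print("white rect",cv2.minAreaRect(w),len(w));wm=w.mean(0)-p.mean(0);print("white dir",np.degrees(np.arctan2(wm[1],wm[0])))
E
python3 - <<'E'
from dialm import *
s=get_state();print(s["eef_pos"],s["tcp_rot"],s["qpos"].round(3))
d=cam("wrist");cv2.imwrite("pics/w4.png",d["frame"]);pickle.dump(d,open("w4.pkl","wb"))
dial(d)
E
```

```text
[0.50775552 0.14953229 0.22380859] [ 7.24077201e-01  6.89718925e-01 -5.02922686e-05  9.74936828e-05] [ 0.095 -0.006  1.964 -0.     1.184  0.143]
ring [0.5085 0.1502] 0.0447
mark r 0.037593537992037775 ang 87.45961724348709 286
bar rect ((0.5086716413497925, 0.15162387490272522), (0.056458376348018646, 0.013625969178974628), 86.90040588378906) 2008
white rect ((0.5083128213882446, 0.15165044367313385), (0.05641291290521622, 0.013178730383515358), 87.19062042236328) 136
white dir 85.922
```

View pics/w4.png

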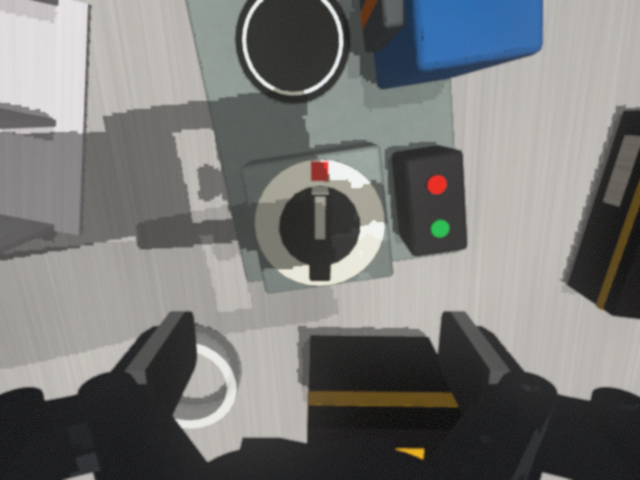

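The picture shows the white pointer line at (320,190-240) ending right at the red mark at (319,170). The bar is at 86.9° and the mark at 87.5°, so the dial is done. Next is the tin.

>>> jog_arm(increments=[{"dx":0,"dy":0,"dz":0.4,"ax":0,"ay":0,"az":0,"gripper":1},{"dx":0.2,"dy":-0.3,"dz":0.8,"ax":0,"ay":0,"az":0,"gripper":1},{"dx":0.2,"dy":-0.6,"dz":0.8,"ax":0,"ay":0,"az":0,"gripper":1},{"dx":0.2,"dy":-1,"dz":0.8,"ax":0,"ay":0,"az":0,"gripper":1},{"dx":0.2,"dy":-1,"dz":0.8,"ax":0,"ay":0,"az":0,"gripper":1}])

```text
time: 7.9
eef_pos: [0.5316, 0.0252, 0.3178]
tcp_rot: [0.726, 0.688, -0.002, -0.001]
contact_force: [-0.1, 0.3, -0.2]
opening: 0.999
finger_force: 0.0
```

>>> jog_arm(increments=[{"dx":0,"dy":-1,"dz":0,"ax":0,"ay":0,"az":0,"gripper":1},{"dx":0,"dy":-1,"dz":0,"ax":0,"ay":0,"az":0,"gripper":1},{"dx":0,"dy":-1,"dz":0,"ax":0,"ay":0,"az":0,"gripper":1}])

```text
time: 8.2
eef_pos: [0.531, -0.0927, 0.317]
tcp_rot: [0.725, 0.689, -0.001, -0.002]
contact_force: [-0.1, 0.9, 0.3]
opening: 1.002
finger_force: 0.0
```

>>> jog_arm(increments=[{"dx":0,"dy":-1,"dz":0,"ax":0,"ay":0,"az":0,"gripper":1},{"dx":0,"dy":-1,"dz":0,"ax":0,"ay":0,"az":0,"gripper":1},{"dx":0,"dy":-1,"dz":0,"ax":0,"ay":0,"az":0,"gripper":1}])

```text
time: 8.5
eef_pos: [0.531, -0.213, 0.3167]
tcp_rot: [0.725, 0.689, -0.001, -0.002]
contact_force: [0.7, 0.4, 0.4]
opening: 1.001
finger_force: 0.0
```

>>> jog_arm(increments=[{"dx":0,"dy":-0.4,"dz":0,"ax":0,"ay":0,"az":0,"gripper":1},{"dx":0,"dy":-0.4,"dz":0,"ax":0,"ay":0,"az":0,"gripper":1},{"dx":0,"dy":-0.4,"dz":0,"ax":0,"ay":0,"az":0,"gripper":1},{"dx":0,"dy":-0.4,"dz":0,"ax":0,"ay":0,"az":0,"gripper":1}])

```text
time: 8.9
eef_pos: [0.5318, -0.257, 0.3182]
tcp_rot: [0.724, 0.69, -0.0, -0.002]
contact_force: [0.2, 0.1, 0.6]
opening: 1.0
finger_force: 0.0
```

```bash
cat > tin.py <<'E'
from m import *
def tin(d,zl,lo=12,hi=32,box=None,nm="gold"):
    f=d["frame"];hsv=cv2.cvtColor(f,cv2.COLOR_BGR2HSV);P=cloud(d);H,S,V=[hsv[...,i].astype(int) for i in range(3)]
    v,u=np.mgrid[:480,:640];z=P[...,2]
    c0=box;near=np.hypot(P[...,0]-c0[0],P[...,1]-c0[1])<.05
    top=near&(abs(z-zl)<.006)
    k,l,st,_=cv2.connectedComponentsWithStats(top.astype(np.uint8));top=l==1+np.argmax(st[1:,4])
    h=hull(d,top,zl);c,r=circ(h);w=top&(S<70)&(V>130);W=onz(d,np.c_[u[w],v[w]],zl)[:,:2].astype(np.float32)
    wm=W.mean(0)-c;print(nm,"z",np.median(z[top]).round(4),"centre",c.round(4),"r",r.round(4),"stripe dir",np.degrees(np.arctan2(wm[1],wm[0])).round(1),"rect",cv2.minAreaRect(W),"px",u[top].mean().round(),v[top].mean().round(),len(W))
E
python3 - <<'E'
from tin import *
s=get_state();print(s["eef_pos"],s["tcp_rot"],s["qpos"].round(3))
d=cam("wrist");cv2.imwrite("pics/w5.png",d["frame"]);pickle.dump(d,open("w5.pkl","wb"))
tin(d,.125,box=(.536,-.262));tin(d,.125,box=(.548,-.172),nm="green")
P=cloud(d);hsv=cv2.cvtColor(d["frame"],cv2.COLOR_BGR2HSV)
m=(abs(P[...,2]-.1)<.006)&(hsv[...,1]<60)
k,l,st,c=cv2.connectedComponentsWithStats(m.astype(np.uint8))
for i in range(1,k):
    if st[i,4]>60: print("wall",P[l==i].mean(0).round(3),cv2.minAreaRect(P[l==i][:,:2].astype(np.float32)))
E
```

```text
[ 0.53175583 -0.25702861  0.31821427] [ 7.23775464e-01  6.90033637e-01 -8.59869836e-05 -1.62789994e-03] [-0.622  0.061  1.72   0.     1.363 -0.574]
gold z 0.1243 centre [ 0.5331 -0.256 ] r 0.0305 stripe dir 75.1 rect ((0.5474194884300232, -0.2427995502948761), (0.028385987505316734, 0.0330197773873806), 87.28919982910156) px 321.0 214.0 333
green z 0.1243 centre [ 0.5414 -0.1682] r 0.0305 stripe dir 102.7 rect ((0.552375316619873, -0.16186434030532837), (0.035407401621341705, 0.06071779876947403), 29.763948440551758) px 327.0 92.0 808
wall [ 0.539 -0.127  0.099] ((0.5384514927864075, -0.12714575231075287), (0.006396078504621983, 0.08909090608358383), 89.59317779541016)
wall [ 0.538 -0.213  0.099] ((0.5379173755645752, -0.21301384270191193), (0.006163637153804302, 0.08961121737957001), 89.55419921875)
wall [ 0.537 -0.227  0.097] ((0.5374172329902649, -0.2275542914867401), (0.004285681527107954, 0.02778034657239914), 81.86249542236328)
wall [ 0.538 -0.298  0.099] ((0.5374832153320312, -0.29892483353614807), (0.006863187067210674, 0.08960480988025665), 89.54795837402344)
```

View pics/w5.png

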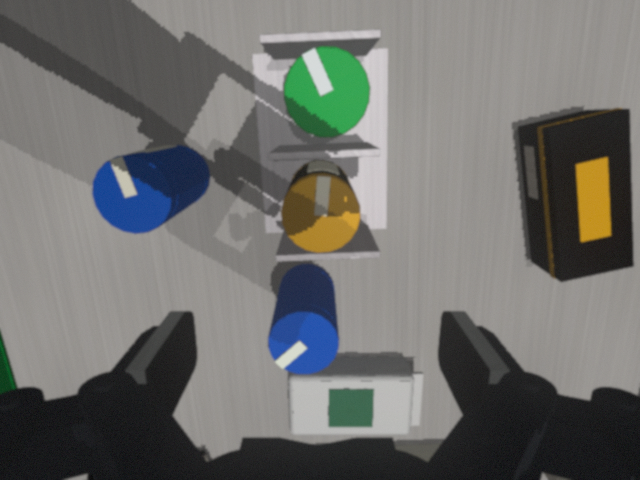

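The wrist view shows the gold tin's lid at about (321,214) with its stripe pointing straight up in the image, to about (323,180). The blue look-alike at (303,342) is clear of the lane. I'll refine the stripe angle from the same image.

Run:
```python
from tin import *
d=pickle.load(open("w5.pkl","rb"));f=d["frame"];hsv=cv2.cvtColor(f,cv2.COLOR_BGR2HSV)
print([hsv[y,x].tolist() for x,y in ((323,185),(323,195),(323,205),(300,200),(340,220))])
v,u=np.mgrid[:480,:640];c=np.array([.5331,-.256])
G=onz(d,np.c_[u.ravel(),v.ravel()],.125)[:,:2].reshape(480,640,2)
ins=np.hypot(*(G-c).transpose(2,0,1))<.0285
w=(ins&(hsv[...,1]<120)).astype(np.uint8)
k,l,st,cc=cv2.connectedComponentsWithStats(w);i=1+np.argmax(st[1:,4]);W=G[l==i].astype(np.float32)
e=cv2.fitLine(W,cv2.DIST_L2,0,.001,.001).ravel();wm=W.mean(0)-c
print(st[i],"line",np.degrees(np.arctan2(e[1],e[0])),"from centre",np.degrees(np.arctan2(wm[1],wm[0])),cv2.minAreaRect(W))
```

```text
[[26, 27, 134], [25, 24, 136], [20, 30, 129], [18, 171, 88], [20, 185, 181]]
[314 178  17  39 578] line 82.974525 from centre 83.69847713189866 ((0.5345413088798523, -0.24257569015026093), (0.029685502871870995, 0.011690129525959492), 82.6307601928711)
```

>>> jog_arm(increments=[{"dx":0.01,"dy":0.01,"dz":-0.3,"ax":0,"ay":0,"az":-0.045,"gripper":1},{"dx":0.01,"dy":0.01,"dz":-0.6,"ax":0,"ay":0,"az":-0.045,"gripper":1},{"dx":0.01,"dy":0.01,"dz":-0.9,"ax":0,"ay":0,"az":-0.045,"gripper":1},{"dx":0.01,"dy":0.01,"dz":-1,"ax":0,"ay":0,"az":-0.045,"gripper":1},{"dx":0.01,"dy":0.01,"dz":-1,"ax":0,"ay":0,"az":-0.045,"gripper":1},{"dx":0.01,"dy":0.01,"dz":-1,"ax":0,"ay":0,"az":-0.045,"gripper":1}], force=40)

```text
time: 9.55
eef_pos: [0.5341, -0.2571, 0.2017]
tcp_rot: [0.748, 0.664, 0.0, 0.001]
contact_force: [0.5, -0.7, 0.3]
opening: 1.002
finger_force: 0.0
```

>>> jog_arm(increments=[{"dx":0,"dy":0,"dz":-0.2,"ax":0,"ay":0,"az":0,"gripper":1},{"dx":0,"dy":0,"dz":-0.4,"ax":0,"ay":0,"az":0,"gripper":1},{"dx":0,"dy":0,"dz":-0.6,"ax":0,"ay":0,"az":0,"gripper":1},{"dx":0,"dy":0,"dz":-0.73,"ax":0,"ay":0,"az":0,"gripper":1},{"dx":0,"dy":0,"dz":-0.73,"ax":0,"ay":0,"az":0,"gripper":1},{"dx":0,"dy":0,"dz":-0.73,"ax":0,"ay":0,"az":0,"gripper":0.4},{"dx":0,"dy":0,"dz":-0.73,"ax":0,"ay":0,"az":0,"gripper":-1},{"dx":0,"dy":0,"dz":-0.73,"ax":0,"ay":0,"az":0,"gripper":-1},{"dx":0,"dy":0,"dz":-0.73,"ax":0,"ay":0,"az":0,"gripper":-1},{"dx":0,"dy":0,"dz":-0.73,"ax":0,"ay":0,"az":0,"gripper":-1}])

```text
time: 10.55
eef_pos: [0.5343, -0.258, 0.1147]
tcp_rot: [0.748, 0.664, 0.0, 0.002]
contact_force: [-1.6, -0.6, 6.4]
opening: 0.72
finger_force: 44.4
```

>>> jog_arm(increments=[{"dx":0,"dy":0,"dz":0.15,"ax":0,"ay":0,"az":0,"gripper":-1},{"dx":0,"dy":0,"dz":0.35,"ax":0,"ay":0,"az":0,"gripper":-1},{"dx":0,"dy":0,"dz":0.55,"ax":0,"ay":0,"az":0,"gripper":-1},{"dx":0,"dy":0,"dz":0.8,"ax":0,"ay":0,"az":0,"gripper":-1},{"dx":0,"dy":0,"dz":1,"ax":0,"ay":0,"az":0,"gripper":-1},{"dx":0,"dy":0,"dz":1,"ax":0,"ay":0,"az":0,"gripper":-1}])

```text
time: 11.15
eef_pos: [0.5348, -0.2581, 0.2364]
tcp_rot: [0.748, 0.664, 0.001, 0.004]
contact_force: [0.4, 0.7, -1.5]
opening: 0.714
finger_force: 44.7
```

>>> jog_arm(increments=[{"dx":0,"dy":0,"dz":0.3,"ax":0,"ay":0,"az":0,"gripper":-1},{"dx":0,"dy":0,"dz":0.6,"ax":0,"ay":0,"az":0,"gripper":-1},{"dx":0,"dy":0.1,"dz":0.6,"ax":0,"ay":0,"az":0,"gripper":-1},{"dx":0,"dy":0.3,"dz":0.6,"ax":0,"ay":0,"az":0,"gripper":-1},{"dx":0,"dy":0.5,"dz":0.6,"ax":0,"ay":0,"az":0,"gripper":-1},{"dx":0,"dy":0.75,"dz":0.6,"ax":0,"ay":0,"az":0,"gripper":-1},{"dx":0,"dy":1,"dz":0.6,"ax":0,"ay":0,"az":0,"gripper":-1}])

```text
time: 11.85
eef_pos: [0.5319, -0.1353, 0.3006]
tcp_rot: [0.748, 0.664, -0.001, -0.002]
contact_force: [0.4, -0.0, -2.8]
opening: 0.718
finger_force: 45.3
```

>>> jog_arm(increments=[{"dx":0,"dy":0.25,"dz":0,"ax":0,"ay":0,"az":-0.06,"gripper":-1},{"dx":0,"dy":0.5,"dz":0,"ax":0,"ay":0,"az":-0.12,"gripper":-1},{"dx":0,"dy":0.75,"dz":0,"ax":0,"ay":0,"az":-0.18,"gripper":-1},{"dx":0,"dy":1,"dz":0,"ax":0,"ay":0,"az":-0.25,"gripper":-1}])

```text
time: 12.25
eef_pos: [0.5317, -0.0152, 0.3007]
tcp_rot: [0.864, 0.503, -0.002, -0.002]
contact_force: [0.2, -0.9, -2.4]
opening: 0.718
finger_force: 45.2
```

>>> jog_arm(increments=[{"dx":0,"dy":0.25,"dz":0,"ax":0,"ay":0,"az":-0.06,"gripper":-1},{"dx":-0.1,"dy":0.5,"dz":0,"ax":0,"ay":0,"az":-0.12,"gripper":-1},{"dx":-0.2,"dy":0.75,"dz":0,"ax":0,"ay":0,"az":-0.18,"gripper":-1},{"dx":-0.3,"dy":1,"dz":0,"ax":0,"ay":0,"az":-0.25,"gripper":-1}])

```text
time: 12.65
eef_pos: [0.4952, 0.1044, 0.3007]
tcp_rot: [0.946, 0.325, -0.002, -0.001]
contact_force: [0.8, 0.2, -2.9]
opening: 0.716
finger_force: 45.2
```

>>> jog_arm(increments=[{"dx":0,"dy":0.25,"dz":0,"ax":0,"ay":0,"az":-0.06,"gripper":-1},{"dx":0,"dy":0.5,"dz":0,"ax":0,"ay":0,"az":-0.12,"gripper":-1},{"dx":0,"dy":0.75,"dz":0,"ax":0,"ay":0,"az":-0.18,"gripper":-1},{"dx":0,"dy":1,"dz":0,"ax":0,"ay":0,"az":-0.25,"gripper":-1}])

```text
time: 13.05
eef_pos: [0.4955, 0.2242, 0.3007]
tcp_rot: [0.991, 0.134, -0.002, 0.0]
contact_force: [0.7, 0.6, -3.3]
opening: 0.713
finger_force: 45.2
```

>>> jog_arm(increments=[{"dx":0,"dy":0.2,"dz":0,"ax":0,"ay":0,"az":-0.06,"gripper":-1},{"dx":0,"dy":0.4,"dz":0,"ax":0,"ay":0,"az":-0.108,"gripper":-1},{"dx":0,"dy":0.4,"dz":0,"ax":0,"ay":0,"az":-0.108,"gripper":-1},{"dx":0,"dy":0.4,"dz":0,"ax":0,"ay":0,"az":-0.108,"gripper":-1},{"dx":0,"dy":0.4,"dz":0,"ax":0,"ay":0,"az":-0.108,"gripper":-1}])

```text
time: 13.55
eef_pos: [0.4965, 0.2702, 0.3026]
tcp_rot: [0.999, 0.052, -0.001, 0.001]
contact_force: [0.6, -0.2, -2.7]
opening: 0.716
finger_force: 45.2
```

Run:
```python
from tin import *
s=get_state();print(s["eef_pos"],s["tcp_rot"],s["qpos"].round(3))
for n in ("wrist","scene","side"):
    d=cam(n);pickle.dump(d,open(n+"6.pkl","wb"))
    if n=="wrist": cv2.imwrite("pics/w6.png",d["frame"])
```

```text
[0.49651673 0.27020724 0.30255085] [ 9.98641925e-01  5.20797806e-02 -1.30981418e-03  5.35336125e-04] [ 0.319  0.013  1.798 -0.     1.333  1.786]
```

View pics/w6.png

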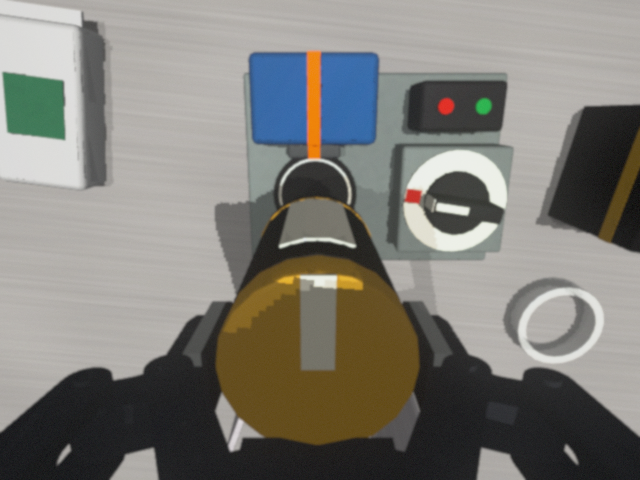

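The wrist view shows the tin held at lid centre about (318,350), with the stripe pointing up at (318,290) toward the orange stripe at (314,100). The panel is visible at (318,222), and the pad circle is at (315,190). The dial is still on its mark. Next I'll measure the offset in hand.

Run:
```python
from tin import *
d=pickle.load(open("wrist6.pkl","rb"));f=d["frame"];hsv=cv2.cvtColor(f,cv2.COLOR_BGR2HSV);P=cloud(d);H,S,V=[hsv[...,i].astype(int) for i in range(3)]
v,u=np.mgrid[:480,:640];z=P[...,2]
print("lid depth z",z[380,260],z[380,380],z[320,318])
zl=np.median(z[330:400,260:380]);
top=(abs(z-zl)<.004)&(abs(u-318)<115)&(v>235)
h=hull(d,top,zl);h=h
px=cv2.convexHull(max(cv2.findContours(top.astype(np.uint8),0,1)[0],key=cv2.contourArea))[:,0];k=(px[:,1]<425)
h=onz(d,px[k],zl)[:,:2];c,r=circ(h);print("zl",zl,"centre",c,"r",r)
w=top&(S<90)&(v>276)
kk,l,st,cc=cv2.connectedComponentsWithStats(w.astype(np.uint8));i=1+np.argmax(st[1:,4]);W=onz(d,np.c_[u[l==i],v[l==i]],zl)[:,:2].astype(np.float32)
e=cv2.fitLine(W,cv2.DIST_L2,0,.001,.001).ravel();m=W.mean(0)-c;print(st[i],"line",np.degrees(np.arctan2(e[1],e[0])),"centre dir",np.degrees(np.arctan2(m[1],m[0])),cv2.minAreaRect(W))
ora=(H>3)&(H<16)&(S>150)&(V>150)&(abs(z-.15)<.005)
o=onz(d,np.c_[u[ora],v[ora]],.15)[:,:2].astype(np.float32);e=cv2.fitLine(o,cv2.DIST_L2,0,.001,.001).ravel();print("stripe",np.degrees(np.arctan2(e[1],e[0])),o.mean(0))
qp=(np.hypot(u-315,v-190)<50)&(v<185)&(S<60)&(V>150)&(abs(z-.028)<.006)
cp,rp=circ(onz(d,np.c_[u[qp],v[qp]],.028)[:,:2]);print("pad",cp,rp,qp.sum())
lat=lambda p,q:(p-q)@np.array([-np.sin(.1039),np.cos(.1039)])
pad=np.array([.4957,.2724]);print("stripe lateral off pad",lat(o.mean(0),pad))
from dialm import dial; dial(d)
```

```text
lid depth z 0.3124493338081746 0.31252432171380606 0.3126047875440581
zl 0.31205877105104807 centre [0.4945211  0.27005038] r 0.03419857542652741
[ 300  277   37   93 3282] line 5.8134284 centre dir 6.017163129245869 ((0.5109785795211792, 0.2717822194099426), (0.029503626748919487, 0.0102001391351223), 5.722265243530273)
stripe 5.998158 [0.5795518 0.2810441]
pad [0.49575631 0.27254756] 0.03332505758076431 261
stripe lateral off pad -9.905683009958672e-05
ring [0.5083 0.1503] 0.0447
mark r 0.03736830198658753 ang 87.47673065328873 174
bar rect ((0.5088253617286682, 0.15201400220394135), (0.05769382044672966, 0.014224306680262089), 87.0052490234375) 1244
white rect ((0.5084981918334961, 0.1521320790052414), (0.05745872110128403, 0.013914398849010468), 87.72772216796875) 364
white dir 89.81278
```

>>> jog_arm(increments=[{"dx":-0.007,"dy":0.019,"dz":-0.2,"ax":0,"ay":0,"az":0,"gripper":-1},{"dx":-0.007,"dy":0.019,"dz":-0.4,"ax":0,"ay":0,"az":0,"gripper":-1},{"dx":-0.007,"dy":0.019,"dz":-0.6,"ax":0,"ay":0,"az":0,"gripper":-1},{"dx":-0.007,"dy":0.019,"dz":-0.8,"ax":0,"ay":0,"az":0,"gripper":-1},{"dx":-0.007,"dy":0.019,"dz":-1,"ax":0,"ay":0,"az":0,"gripper":-1},{"dx":-0.007,"dy":0.019,"dz":-1,"ax":0,"ay":0,"az":0,"gripper":-1},{"dx":-0.007,"dy":0.019,"dz":-1,"ax":0,"ay":0,"az":0,"gripper":-1}])

```text
time: 14.4
eef_pos: [0.4965, 0.2727, 0.1845]
tcp_rot: [0.999, 0.052, -0.0, 0.0]
contact_force: [0.0, -0.1, -1.4]
opening: 0.71
finger_force: 45.2
```

>>> jog_arm(increments=[{"dx":0,"dy":0,"dz":-0.1,"ax":0,"ay":0,"az":0,"gripper":-1},{"dx":0,"dy":0,"dz":-0.2,"ax":0,"ay":0,"az":0,"gripper":-1},{"dx":0,"dy":0,"dz":-0.27,"ax":0,"ay":0,"az":0,"gripper":-1},{"dx":0,"dy":0,"dz":-0.32,"ax":0,"ay":0,"az":0,"gripper":-1},{"dx":0,"dy":0,"dz":-0.35,"ax":0,"ay":0,"az":0,"gripper":-1},{"dx":0,"dy":0,"dz":-0.35,"ax":0,"ay":0,"az":0,"gripper":-1},{"dx":0,"dy":0,"dz":-0.35,"ax":0,"ay":0,"az":0,"gripper":-1}])

```text
time: 15.1
eef_pos: [0.4965, 0.2733, 0.1425]
tcp_rot: [0.999, 0.052, 0.0, -0.0]
contact_force: [-0.7, -0.5, -2.4]
opening: 0.712
finger_force: 45.3
```

```bash
cat > lid.py <<'E'
from tin import *
from scipy.optimize import least_squares
def lid(name,g,save=None):
    s=get_state();print(s["eef_pos"].round(4),s["contact_force"].round(1))
    d=cam(name);f=d["frame"];hsv=cv2.cvtColor(f,cv2.COLOR_BGR2HSV);P=cloud(d);H,S,V=[hsv[...,i].astype(int) for i in range(3)]
    if save: cv2.imwrite(save,f)
    v,u=np.mgrid[:480,:640];z=P[...,2];near=np.hypot(P[...,0]-g[0],P[...,1]-g[1])<.045
    t=near&(z>.12)&(z<.2)&(H>10)&(H<34)&(S>90);zl=np.percentile(z[t],60);print(name,"lid z",zl)
    q=onz(d,np.c_[u[t],v[t]],zl)[:,:2]
    top=near&(abs(z-zl)<.004);h=hull(d,top,zl)
    ls=least_squares(lambda p:np.hypot(*(h-p).T)-.0308,g,loss="soft_l1",f_scale=.0005);print("centre",ls.x.round(4),"circ",circ(h))
    w=top&(S<90)&(np.hypot(P[...,0]-ls.x[0],P[...,1]-ls.x[1])<.029)
    k,l,st,_=cv2.connectedComponentsWithStats(w.astype(np.uint8));i=1+np.argmax(st[1:,4]);W=onz(d,np.c_[u[l==i],v[l==i]],zl)[:,:2].astype(np.float32)
    m=W.mean(0)-ls.x;print(st[i],"stripe dir",np.degrees(np.arctan2(m[1],m[0])),cv2.minAreaRect(W))
    return d
E
python3 -c "
from lid import *
d=lid('side',(.496,.2725));d=lid('scene',(.496,.2725))"
```

```text
[0.4965 0.2733 0.1425] [-0.7 -0.5 -2.4]
side lid z 0.15342874923877553
centre [0.4975 0.2769] circ (array([0.50525619, 0.27851793]), np.float64(0.025189552470463707))
[294 294  11   8  53] stripe dir -5.835586519929079 ((0.5176527500152588, 0.27350643277168274), (0.018038462847471237, 0.01947956718504429), 6.15413761138916)
[0.4967 0.2733 0.1428] [ 0.4 -0.4 -1.8]
scene lid z 0.15286585687498483
centre [0.5009 0.2716] circ (array([0.50078136, 0.27259593]), np.float64(0.03131232626200253))
[394 183   9   8  26] stripe dir 5.848587963957553 ((0.5132337212562561, 0.27310898900032043), (0.03288552165031433, 0.011113966815173626), 4.292032718658447)
```

>>> jog_arm(increments=[{"dx":0,"dy":0,"dz":-0.02,"ax":0,"ay":0,"az":0,"gripper":-1},{"dx":0,"dy":0,"dz":-0.03,"ax":0,"ay":0,"az":0,"gripper":-1},{"dx":0,"dy":0,"dz":-0.04,"ax":0,"ay":0,"az":0,"gripper":-1},{"dx":0,"dy":0,"dz":-0.04,"ax":0,"ay":0,"az":0,"gripper":-1}])

```text
time: 15.6
eef_pos: [0.4965, 0.2732, 0.1379]
tcp_rot: [0.999, 0.052, 0.0, -0.0]
contact_force: [-0.0, -0.0, -1.2]
opening: 0.711
finger_force: 45.4
```

>>> jog_arm(increments=[{"dx":0,"dy":0,"dz":-0.006,"ax":0,"ay":0,"az":0,"gripper":-1},{"dx":0,"dy":0,"dz":-0.006,"ax":0,"ay":0,"az":0,"gripper":-1},{"dx":0,"dy":0,"dz":-0.006,"ax":0,"ay":0,"az":0,"gripper":0.6},{"dx":0,"dy":0,"dz":-0.006,"ax":0,"ay":0,"az":0,"gripper":1},{"dx":0,"dy":0,"dz":-0.006,"ax":0,"ay":0,"az":0,"gripper":1},{"dx":0,"dy":0,"dz":-0.006,"ax":0,"ay":0,"az":0,"gripper":1},{"dx":0,"dy":0,"dz":-0.006,"ax":0,"ay":0,"az":0,"gripper":1}])

```text
time: 16.3
eef_pos: [0.4963, 0.2732, 0.1367]
tcp_rot: [0.999, 0.052, -0.0, -0.0]
contact_force: [-0.3, -1.0, -0.2]
opening: 1.001
finger_force: 0.0
```

>>> jog_arm(increments=[{"dx":0,"dy":0,"dz":0.15,"ax":0,"ay":0,"az":0,"gripper":1},{"dx":0,"dy":0,"dz":0.4,"ax":0,"ay":0,"az":0,"gripper":1},{"dx":0,"dy":0,"dz":0.7,"ax":0,"ay":0,"az":0,"gripper":1},{"dx":0,"dy":0,"dz":1,"ax":0,"ay":0,"az":0,"gripper":1},{"dx":0,"dy":0,"dz":1,"ax":0,"ay":0,"az":0,"gripper":1}])

```text
time: 16.8
eef_pos: [0.4992, 0.2742, 0.2638]
tcp_rot: [0.999, 0.052, 0.006, -0.002]
contact_force: [-0.1, 0.3, 0.2]
opening: 0.999
finger_force: 0.0
```

>>> jog_arm(increments=[{"dx":0,"dy":0,"dz":0.4,"ax":0,"ay":0,"az":0,"gripper":1},{"dx":0,"dy":0,"dz":0.6,"ax":0,"ay":0,"az":0,"gripper":1},{"dx":0,"dy":0,"dz":0.6,"ax":0,"ay":0,"az":0,"gripper":1},{"dx":0,"dy":0,"dz":0.6,"ax":0,"ay":0,"az":0,"gripper":1}])

```text
time: 17.2
eef_pos: [0.4962, 0.2731, 0.3283]
tcp_rot: [0.999, 0.052, -0.0, 0.0]
contact_force: [-0.7, -0.6, -1.1]
opening: 1.001
finger_force: 0.0
```

```bash
python3 -c "
from lid import *
from dialm import dial
d=lid('wrist',(.496,.2725),'pics/w7.png');dial(d)"
```

```text
[0.4962 0.2731 0.3283] [-0.7 -0.6 -1.1]
wrist lid z 0.14723493399637563
centre [0.4979 0.2742] circ (array([0.49787083, 0.27418566]), np.float64(0.030608340320882395))
[309 177  15  40 593] stripe dir 6.605012429547157 ((0.511816680431366, 0.2757675051689148), (0.028742171823978424, 0.010318673215806484), 5.963024616241455)
ring [0.5084 0.1502] 0.0448
mark r 0.03746107301752964 ang 87.60948828832277 149
bar rect ((0.5089167952537537, 0.15165011584758759), (0.057144444435834885, 0.014356657862663269), 87.14863586425781) 1086
white rect ((0.5073941946029663, 0.1515461504459381), (0.01412976998835802, 0.056895796209573746), 0.41856294870376587) 281
white dir 89.359474
```

View pics/w7.png

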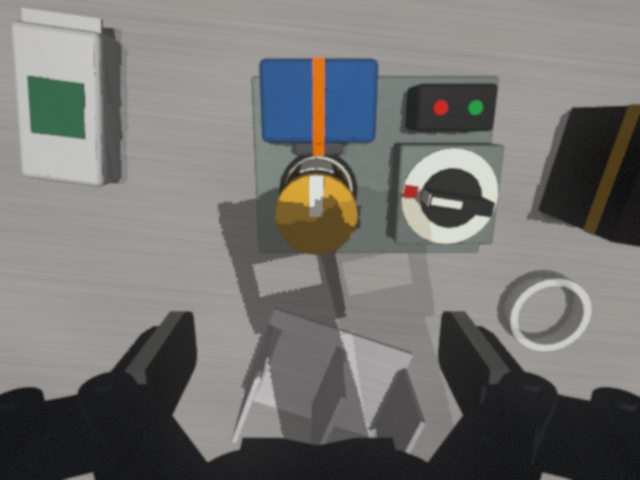

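The tin stands upright on the pad with its stripe at (317,190), in line with the orange stripe at (318,130). The dial is still at the mark. The lid centre is about 2.5 mm off toward the nozzle, so I'll regrasp, shift it and set it down again.

>>> jog_arm(increments=[{"dx":0,"dy":0,"dz":-0.3,"ax":0,"ay":0,"az":0,"gripper":1},{"dx":0,"dy":0,"dz":-0.6,"ax":0,"ay":0,"az":0,"gripper":1},{"dx":0,"dy":0,"dz":-0.9,"ax":0,"ay":0,"az":0,"gripper":1},{"dx":0,"dy":0,"dz":-1,"ax":0,"ay":0,"az":0,"gripper":1},{"dx":0,"dy":0,"dz":-1,"ax":0,"ay":0,"az":0,"gripper":1}], force=30)

```text
time: 17.75
eef_pos: [0.4943, 0.2724, 0.2048]
tcp_rot: [0.999, 0.052, -0.004, 0.001]
contact_force: [1.0, 0.4, 0.1]
opening: 0.997
finger_force: 0.0
```

>>> jog_arm(increments=[{"dx":0,"dy":0,"dz":-0.2,"ax":0,"ay":0,"az":0,"gripper":1},{"dx":0,"dy":0,"dz":-0.4,"ax":0,"ay":0,"az":0,"gripper":1},{"dx":0,"dy":0,"dz":-0.58,"ax":0,"ay":0,"az":0,"gripper":1},{"dx":0,"dy":0,"dz":-0.58,"ax":0,"ay":0,"az":0,"gripper":1},{"dx":0,"dy":0,"dz":-0.58,"ax":0,"ay":0,"az":0,"gripper":0.5},{"dx":0,"dy":0,"dz":-0.58,"ax":0,"ay":0,"az":0,"gripper":-1},{"dx":0,"dy":0,"dz":-0.58,"ax":0,"ay":0,"az":0,"gripper":-1},{"dx":0,"dy":0,"dz":-0.58,"ax":0,"ay":0,"az":0,"gripper":-1},{"dx":0,"dy":0,"dz":-0.58,"ax":0,"ay":0,"az":0,"gripper":-1}])

```text
time: 18.65
eef_pos: [0.498, 0.2738, 0.1419]
tcp_rot: [0.999, 0.052, 0.003, -0.001]
contact_force: [1.1, 1.2, 6.7]
opening: 0.715
finger_force: 33.9
```

>>> jog_arm(increments=[{"dx":0,"dy":0,"dz":0.02,"ax":0,"ay":0,"az":0,"gripper":-1},{"dx":-0.009,"dy":-0.004,"dz":0.02,"ax":0,"ay":0,"az":0,"gripper":-1},{"dx":-0.018,"dy":-0.009,"dz":0.02,"ax":0,"ay":0,"az":0,"gripper":-1},{"dx":-0.018,"dy":-0.009,"dz":0.02,"ax":0,"ay":0,"az":0,"gripper":-1},{"dx":-0.018,"dy":-0.009,"dz":0.01,"ax":0,"ay":0,"az":0,"gripper":-1},{"dx":-0.018,"dy":-0.009,"dz":0.0,"ax":0,"ay":0,"az":0,"gripper":-1},{"dx":-0.018,"dy":-0.009,"dz":0.0,"ax":0,"ay":0,"az":0,"gripper":-1}])

```text
time: 19.35
eef_pos: [0.495, 0.2725, 0.1419]
tcp_rot: [0.999, 0.052, 0.001, -0.0]
contact_force: [-3.3, 0.2, 11.3]
opening: 0.716
finger_force: 34.4
```

>>> jog_arm(increments=[{"dx":0,"dy":0,"dz":0.015,"ax":0,"ay":0,"az":0,"gripper":-1},{"dx":0,"dy":0,"dz":0.015,"ax":0,"ay":0,"az":0,"gripper":-1},{"dx":0,"dy":0,"dz":0.015,"ax":0,"ay":0,"az":0,"gripper":0.6},{"dx":0,"dy":0,"dz":0.015,"ax":0,"ay":0,"az":0,"gripper":1},{"dx":0,"dy":0,"dz":0.015,"ax":0,"ay":0,"az":0,"gripper":1},{"dx":0,"dy":0,"dz":0.015,"ax":0,"ay":0,"az":0,"gripper":1}])

```text
time: 19.95
eef_pos: [0.4937, 0.2718, 0.1402]
tcp_rot: [0.999, 0.052, -0.001, 0.0]
contact_force: [-0.7, -0.7, -0.7]
opening: 1.001
finger_force: 0.0
```

>>> jog_arm(increments=[{"dx":0,"dy":0,"dz":0.15,"ax":0,"ay":0,"az":0,"gripper":1},{"dx":0,"dy":0,"dz":0.35,"ax":0,"ay":0,"az":0,"gripper":1},{"dx":0,"dy":0,"dz":0.65,"ax":0,"ay":0,"az":0,"gripper":1},{"dx":0,"dy":0,"dz":1,"ax":0,"ay":0,"az":0,"gripper":1},{"dx":0,"dy":0,"dz":1,"ax":0,"ay":0,"az":0,"gripper":1}])

```text
time: 20.45
eef_pos: [0.4972, 0.2731, 0.2685]
tcp_rot: [0.999, 0.052, 0.006, -0.002]
contact_force: [0.9, 0.2, -0.2]
opening: 0.999
finger_force: 0.0
```

>>> jog_arm(increments=[{"dx":0,"dy":0,"dz":0.4,"ax":0,"ay":0,"az":0,"gripper":1},{"dx":0,"dy":0,"dz":0.6,"ax":0,"ay":0,"az":0,"gripper":1},{"dx":0,"dy":0,"dz":0.6,"ax":0,"ay":0,"az":0,"gripper":1},{"dx":0,"dy":0,"dz":0.6,"ax":0,"ay":0,"az":0,"gripper":1}])

```text
time: 20.85
eef_pos: [0.494, 0.272, 0.3325]
tcp_rot: [0.999, 0.052, -0.0, 0.0]
contact_force: [0.8, 0.1, 0.4]
opening: 0.998
finger_force: 0.0
```

```bash
python3 -c "
from lid import *
from dialm import dial
d=lid('wrist',(.496,.2725),'pics/w8.png');dial(d)"
```

```text
[0.494  0.272  0.3325] [0.8 0.1 0.4]
wrist lid z 0.147206530035716
centre [0.4944 0.2726] circ (array([0.49439052, 0.27260511]), np.float64(0.030579839888472956))
[309 178  15  40 561] stripe dir 6.946276666186862 ((0.5080856680870056, 0.27450767159461975), (0.02921125665307045, 0.01042957790195942), 6.195674419403076)
ring [0.5084 0.1502] 0.0447
mark r 0.03739725019784957 ang 87.38539057562375 151
bar rect ((0.5088080763816833, 0.1516420543193817), (0.057154927402734756, 0.014191818423569202), 87.16472625732422) 1061
white rect ((0.5076025128364563, 0.1515689343214035), (0.05715974047780037, 0.013585729524493217), 89.52247619628906) 276
white dir 89.05605
```

Tin centre is now (0.4944, 0.2726) against the pad at (0.4957, 0.2725), and the panel is at about 6.2–6.9° against 5.95°. The dial is at 87.2° against the mark at 87.4°. The gripper is clear and touching nothing.

```bash
python3 -c "
from plant import job; print(job.sign_off())"
```

```text
the job is handed in; nothing more can be done
None
```

The job is handed in: the dial points at the red mark (within about 0.5°), and the gold-lidded tin stands upright within about 1.5 mm of the pad's centre, its panel within about 1° of facing the orange stripe.

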